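# Rack the big grinding wheel

## Robot

A 7-joint arm with a two-finger parallel gripper is mounted at the origin on the work surface. World frame = base frame: x ahead of the robot, y to its left, z up, the work surface at z = 0. Lengths are in m, angles in rad, forces in N, time in s.
With the tool pointing down it reaches from about 0.4 to 0.875 m from the base axis. Payload 19.3 kg.
Tool frame: the origin (TCP) lies midway between the tips of the shut fingers; the grasp point (between the pads) lies 19 mm behind it; z points along the fingers, y is the line along which they close (so a half turn about z gives the same grasp; the last joint's range is limited). The gripper opens to 85 mm and grips with 20 to 120 N. Pads are 22 mm wide; open, the fingers measure 114 mm over their backs; the gripper's body (76 mm by 85 mm) begins 54 mm behind the grasp point. The pads swing forward as they close: fully open they stand 13 mm farther back than shut.
Start: joints at [-1.336, 0.521, -0.036, 1.599, 0.021, 1.021, -0.113], TCP at [0.188, 0.596, 0.231] pointing down, gripper open.
Joint ranges: [-2.91, 2.91], [-0.3, 2.13], [-1.5, 1.42], [0.17, 2.43], [-1.26, 4.41], [0.16, 1.93], [-2.52, 2.52]. Speed limits (rad/s): [1.89, 1.89, 2.39, 2.39, 3.01, 3.01, 3.01].

## Interface

Orientations are given as [roll, pitch, yaw] about the fixed x, y, z axes, in that order (R = Rz(yaw) Ry(pitch) Rx(roll)).
In Python, from workcell import * gives the robot as it stands. The module is installed in compiled form; this text tells all that it offers.
- The arm moves only by the tool play_rows, never from a script. Its argument "deltas" is a list of rows, each a list of 7 numbers: the shift along the tool's x, y, z in units of 500 mm (1.0 is 500 mm), then the turn, a rotation vector about the tool's x, y, z in units of 120 degrees (1.0 is 120 degrees), then the closure, from 0 (fully open) to 1 (shut). A call has 1 to 10 rows; each row is the pose to reach, as a shift and turn from the pose commanded when the call began, along the tool's axes at that moment; what a row does not reach only later rows make up. A row lasts 1/10 s, in which the tool goes at most 50 mm and 8.59 degrees, less where a joint would pass 70% of its speed; a pose out of reach is approached as far as the arm can. A call with a number of a shift or a turn outside -1 to 1 is refused whole. A call with a gripper value outside its range is refused whole. The fingers move at their own pace and stop on an object; "newtons" is the grip in N (left out, the last holds). Time passes only in rows, so rows that repeat a pose let the fingers close. It gives the time, the measured TCP pose, the force, the opening and the grip force at its end, in the units of the state.
- observe(): the state, without advancing time (a new reading comes with each control period).
- grab_frame(name): name is "scene" or "top" or "wrist"; returns the picture (384x512x3 uint8, red, green, blue); there is no depth.
- get_calibration(name): a dict with "fovy" (degrees; the focal length in pixels is half the picture's height over the tangent of half this angle, whatever the lens; pixels are square), "cx", "cy" (the principal point, pixels), "xyz" and "rotation" of the camera in the world. Camera axes: x right, y down, z forward; pixel columns grow to the right and rows downward; lengths in m; the calibration is good to about 2 mm. A picture is of the moment at which its call begins: read the wrist's pose just before it. get_calibration takes no time and is no camera call; for the wrist camera it gives the pose at the moment of the call.
- job_done(): hands the job in; it is judged then, once.
The state is a dict: "clock": time; "qpos": joint angles; "qd": joint speeds; "joint_efforts": joint torques, N m; "position": TCP position; "tool_rot": TCP orientation; "force": force on the tool from outside, world axes, zero at the start; "moment": the same for the moment, N m; "grip_width": finger opening in m; "finger_force": force on a finger pad.
Only numpy, scipy, OpenCV 4.12 (cv2) and the standard library are available. Lean on these libraries where they do the work, as an engineer would, in place of code of your own. Each camera call takes 0.05 s, during which the arm holds its last target. There are 200 camera calls.

## Task

Put away the larger of the two grinding wheels that lean on the sloping plywood rests: stand it upright in the empty wheel rack, between the steel tines, the way the other wheel stands in its rack. Lower it all the way onto its seat before letting go, and leave the small leaning wheel and the wheel already racked where they are.

Things in the scene. Friction and masses are not known exactly. Their poses are not given: they have to be found in the camera images.
- large_wheel: The wheel to put away: grey, paper-labelled faces; 125 mm across, 20 mm thick, 0.4-0.65 kg. Origin: its centre; x = axle, normal to the faces; z in its plane, up the slope. It leans about 20 degrees from vertical, top towards the robot, on a fixed plywood rest (yaw within +-20 degrees) that backs its robot-side face up to its centre only; rim's lowest point 30 mm above the table.
- free_gap (a point): Centre of the wheel when seated in the fixed empty rack, 83 mm above the table. x = across the gap (the racked wheel's axle), y along it, z up; yaw within +-20 degrees. Base 110 x 130 x 15 mm; the rim sits on two 12 mm dowels along x at y = +-30. Four 6 mm steel tines at x = +-17, y = +-48: gap 28 mm, straight to 100 mm above the table, flared to 56 mm at the tips, 125 mm up.
- small_wheel: A bystander to leave alone: grinding wheel with a plain grey rim, a round paper label on each face and a small dark bore; 90 mm across, 20 mm thick, leaning on an identical rest. Origin at its centre, x axis = its axle.
- stored_wheel: A bystander to leave alone: grinding wheel with a plain grey rim, a round paper label on each face and a small dark bore; 125 mm across, 20 mm thick, already standing in the other rack (top 145 mm above the table). Origin at its centre, x axis = its axle.
There are look-alikes about, which are no part of the job. What is shaped like the large_wheel but green or red is not meant.

How it is judged:
By the outcome, as a careful person would: the job done as asked, in the order asked, and still so for the second after the job is handed in, with the robot touching nothing.
It also fails if it takes over 40 s, if anything falls off the work surface, if the arm or the gripper's body presses on something with over 40 N, if the wrist force passes 120 N, or if a joint passes its speed limit or range.

## Working session

There is one attempt and no reset: what is moved stays moved. The work goes in short steps, Python scripts to look and compute and a tool call to move; the robot and the scene stay as the last step left them, time stands still between calls to the robot, and variables do not carry over. Pictures are saved under pics/ and viewed, at most 10 in all, crops included, and the job is handed in when it is done.

Besides the shell and the picture viewer there is one more tool, called after "Request:" by a JSON object that holds its "method" and its "body". play_rows: Moves the arm, as the interface text tells. Its arguments: {"type":"object","properties":{"deltas":{"type":"array"},"newtons":{"type":"number"}},"required":["deltas"]}

```bash
mkdir -p pics; python3 - <<'E'
from workcell import *
import cv2
for n in("scene","top"):
    im=grab_frame(n); cv2.imwrite(f"pics/{n}0.png",cv2.resize(im[:,:,::-1],(800,600),interpolation=cv2.INTER_CUBIC))
    print(n,get_calibration(n))
print(get_calibration("wrist")); s=observe(); print(s)
E
```

```text
scene {'fovy': 56.476875439537984, 'cx': 253.38564994964958, 'cy': 195.08891022262407, 'xyz': array([ 0.90004312, -0.15395406,  0.77594959]), 'rotation': array([-2.53659108, -0.0144179 ,  1.24076426])}
top {'fovy': 50.006417029460394, 'cx': 259.29119486577747, 'cy': 187.42150013239961, 'xyz': array([0.32324329, 0.02634736, 1.04058564]), 'rotation': array([-3.0105279 , -0.00388749, -1.59583678])}
{'fovy': 63.374536441634014, 'cx': 256.031920637949, 'cy': 193.88659047004202, 'xyz': array([0.12278985, 0.61682268, 0.37246596]), 'rotation': array([ 2.86908270e+00, -5.26776018e-05,  1.26604933e+00])}
{'clock': 0.1, 'qpos': array([-1.33620928,  0.52194936, -0.03637819,  1.59993344,  0.02118951,
        1.02112505, -0.11277412]), 'qd': array([ 4.46335817e-04, -1.24374025e-03,  9.20404631e-04, -2.27392072e-03,
        6.46251112e-04, -1.79034399e-06, -1.26912825e-03]), 'joint_efforts': array([ 4.66551050e-03, -9.28484631e+01,  1.98434249e+00, -3.70534337e+01,
        1.79713347e-02,  5.25383715e-03, -8.29350711e-05]), 'position': array([0.18746661, 0.59590393, 0.23079216]), 'tool_rot': array([-3.14056222e+00,  3.85567243e-05,  2.83685874e+00]), 'force': array([-0.23198788, -0.50826121,  0.11986391]), 'moment': array([ 0.01519931, -0.06731739, -0.03815147]), 'finger_force': 0.0, 'grip_width': 0.08560299842184235}
```

View pics/scene0.png

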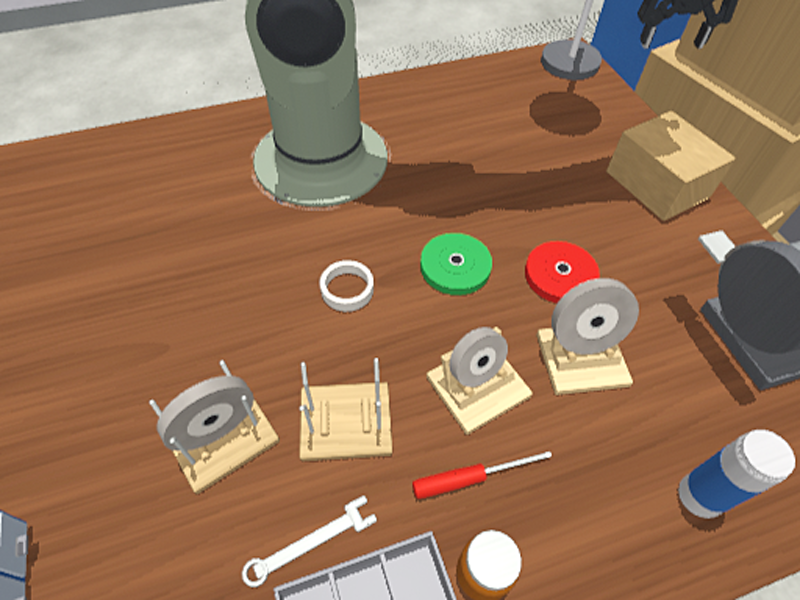

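View pics/top0.png

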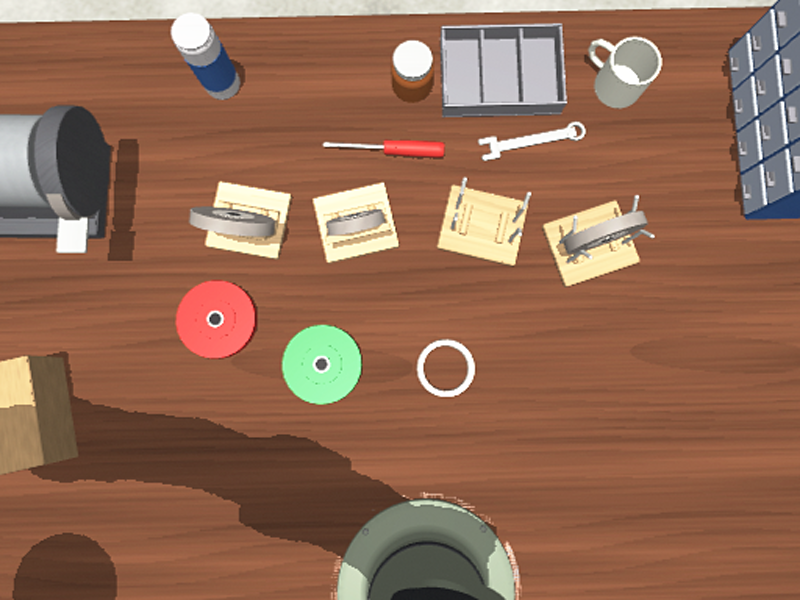

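```bash
cat >h.py <<'E'
from workcell import *
import cv2, numpy as np
from scipy.spatial.transform import Rotation as Ro
def K(c): f=192/np.tan(np.radians(c["fovy"])/2); return f
def proj(c,P):
    R=Ro.from_euler("xyz",c["rotation"]).as_matrix(); q=(np.atleast_2d(P)-c["xyz"])@R
    return q[:,:2]/q[:,2:]*K(c)+[c["cx"],c["cy"]]
def ray(c,uv):
    d=np.array([(uv[0]-c["cx"])/K(c),(uv[1]-c["cy"])/K(c),1]); return Ro.from_euler("xyz",c["rotation"]).apply(d)
def onz(c,uv,z): d=ray(c,uv); return c["xyz"]+d*(z-c["xyz"][2])/d[2]
E
python3 - <<'E'
from h import *
t=cv2.imread  # noqa
T=grab_frame("top"); S=grab_frame("scene")
np.savez("f0.npz",T=T,S=S)
tile=lambda im,x,y:cv2.resize(im[y:y+66,x:x+88,::-1],None,fx=4.5,fy=4.5,interpolation=cv2.INTER_CUBIC)
m=np.vstack([np.hstack([tile(T,113,110),tile(T,270,110)]),np.hstack([tile(S,330,172),tile(S,180,228)])])
cv2.imwrite("pics/m0.png",m)
c=get_calibration("top")
print(onz(c,(232/1.5625,218/1.5625),.09), onz(c,(482/1.5625,225/1.5625),.015))
E
```

```text
[0.56896291 0.2783998  0.09      ] [ 0.56684104 -0.10918411  0.015     ]
```

View pics/m0.png

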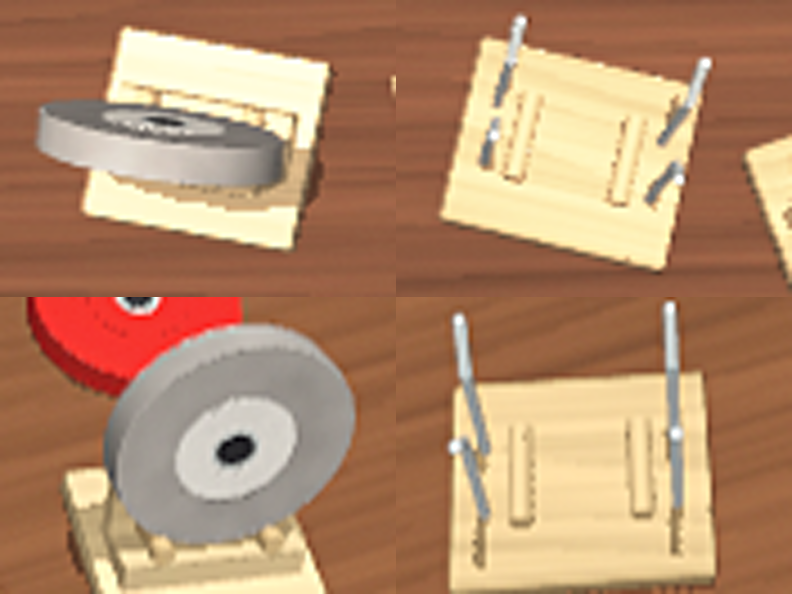

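```bash
cat >fit.py <<'E'
from h import *
from scipy.optimize import least_squares, minimize
d=np.load("f0.npz"); cT,cS=get_calibration("top"),get_calibration("scene")
px=lambda o,off,p:(np.array(p)-o)/4.5+off-0.4
# rack
loc=np.array([[sx*.028,sy*.048,.125] for sx,sy in[(1,1),(1,-1),(-1,1),(-1,-1)]]+[[sx*.055,sy*.065,.015] for sx,sy in[(1,1),(1,-1),(-1,1),(-1,-1)]])
tT=px([396,0],[270,110],[(520,20),(706,62),(494,132),(680,180),(482,38),(706,88),(443,217),(665,268)])
tS=px([396,297],[180,228],[(456,447),(675,433),(459,319),(669,306),(452,582),(714,575),(455,388),(703,374)])
def W(p,dims=loc):
    q=Ro.from_euler("z",p[2]).apply(dims); q[:,:2]+=p[:2]; return q
for nm,w in(("both",(1,1)),("top",(1,0)),("scene",(0,1))):
    f=lambda p:np.r_[w[0]*(proj(cT,W(p))-tT).ravel(),w[1]*(proj(cS,W(p))-tS).ravel()]
    for lb in(loc,):
        r=least_squares(f,[.57,-.11,-.2],loss="soft_l1"); print(nm,r.x.round(4),np.degrees(r.x[2]).round(1)); 
        if nm=="both": print(f(r.x).reshape(-1,2).round(1).tolist())
# wheel
a=np.linspace(0,2*np.pi,90)
rim=np.vstack([np.c_[np.full(90,s*.01),.0625*np.cos(a),.0625*np.sin(a)] for s in(1,-1)])
def wp(p,P): return Ro.from_euler("ZY",[p[3],p[4]]).apply(P)+p[:3]
ms=[]
for im,b in((d["T"],(113,125,180,155)),(d["S"],(345,172,415,235))):
    h=cv2.cvtColor(im,cv2.COLOR_RGB2HSV); m=((h[...,1]<60)).astype(np.uint8); z=np.zeros_like(m); z[b[1]:b[3],b[0]:b[2]]=m[b[1]:b[3],b[0]:b[2]]
    z=cv2.morphologyEx(z,cv2.MORPH_OPEN,np.ones((3,3)))
    z=cv2.morphologyEx(z,cv2.MORPH_CLOSE,np.ones((9,9)));ms.append(z)
bo=[px([0,0],[113,110],(163,121)),px([0,297],[330,172],(235,450))]
def cost(p,ret=False):
    e=0
    for c,m,b in zip((cT,cS),ms,bo):
        h=cv2.convexHull((proj(c,wp(p,rim))*16+.5).astype(np.float32)).round().astype(np.int32)
        g=np.zeros(m.shape,np.uint8); cv2.fillConvexPoly(g,h,255,cv2.LINE_AA,4)
        e+=np.abs(g/255.-m).sum()/m.sum()+.03*np.sum((proj(c,wp(p,np.array([.01,0,0])))-b)**2)
    return e+((p[4]+np.radians(-20)*-1*SG)/.03)**2*.02+((p[2]-.0921)/.002)**2*.02
for SG in(1,-1):
  best=min((minimize(cost,[.565,.278,.0921,y0,-SG*.35],method="Nelder-Mead",options=dict(initial_simplex=None,maxiter=800,xatol=1e-5)) for y0 in(-.3,-.15,0,.15)),key=lambda r:r.fun)
  print(SG,best.fun,best.x.round(4),np.degrees(best.x[3:]).round(1))
  for c,b in zip((cT,cS),bo): print(proj(c,wp(best.x,np.array([.01,0,0])))-b)
  if SG==1 or best.fun<bf: bf,bx=best.fun,best.x
out=[]
for im,c,o in((d["T"],cT,(113,110)),(d["S"],cS,(330,172))):
    v=cv2.resize(im[o[1]:o[1]+66,o[0]:o[0]+88,::-1],None,fx=4.5,fy=4.5)
    for k in(0,90): cv2.polylines(v,[((proj(c,wp(bx,rim[k:k+90]))-o+.5)*4.5).astype(np.int32)],True,(255,0,255),1)
    out.append(v)
cv2.imwrite("pics/fit.png",np.hstack(out))
E
python3 fit.py
```

```text
both [ 0.5687 -0.1106 -0.296 ] -17.0
[[0.7, 0.9], [-0.2, 2.5], [0.2, -1.1], [-0.4, -0.7], [1.3, -1.5], [0.5, 0.6], [-1.3, -0.9], [-1.0, 1.3], [46.9, -3.9], [-50.6, 0.4], [45.9, -0.4], [-47.5, 3.5], [56.5, -1.3], [-61.4, 1.9], [54.6, -3.5], [-55.8, 1.0]]
top [ 0.569  -0.1107 -0.2575] -14.8
scene [ 0.5524 -0.1629 -0.3879] -22.2
1 0.4865101159703398 [ 0.5673  0.2785  0.0912 -0.157  -0.3631] [ -9.  -20.8]
[[-0.2769859  -0.60115632]]
[[-0.25458187 -0.33631501]]
-1 1.0503603722947596 [ 0.5669  0.2798  0.0929 -0.1626  0.307 ] [-9.3 17.6]
[[-0.21539327  0.01688454]]
[[-0.52446124  0.614384  ]]
```

View pics/fit.png

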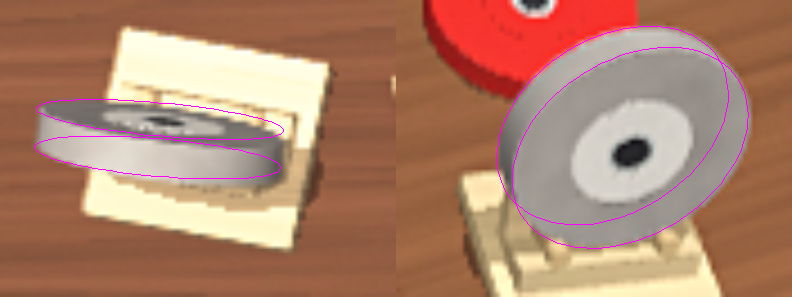

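```bash
sed -i 's/\[(456,447),(675,433),(459,319),(669,306),(452,582),(714,575),(455,388),(703,374)\]/[(675,433),(456,447),(669,306),(459,319),(714,575),(452,582),(703,374),(455,388)]/' fit.py
cat >>fit.py <<'E'
q=[onz(cT,px([0,0],[113,110],p),.015) for p in[(122,28),(328,63),(83,212),(293,247)]]
print(np.round(q,4)); 
for i,j in((0,1),(2,3)): e=q[i]-q[j]; print(np.degrees(np.arctan2(-e[0],e[1])))
for i,j in((0,2),(1,3)): e=q[i]-q[j]; print(np.degrees(np.arctan2(e[1],e[0])))
q=[onz(cS,px([0,297],[330,172],p),.015) for p in[(65,473)]];print(q)
E
python3 fit.py
```

```text
both [ 0.57   -0.1092 -0.264 ] -15.1
[[-0.5, 0.9], [-1.1, 1.2], [-0.3, -0.9], [-0.5, -1.8], [-0.2, -1.4], [-0.6, -0.9], [-1.4, -0.4], [-0.7, 0.2], [-0.5, -1.2], [-0.7, -1.6], [-0.4, 2.2], [-0.5, 1.7], [-0.1, -0.4], [-1.6, 1.6], [-0.5, -0.8], [-0.7, -1.0]]
top [ 0.569  -0.1107 -0.2575] -14.8
scene [ 0.5708 -0.1082 -0.2679] -15.4
1 0.4865101159703398 [ 0.5673  0.2785  0.0912 -0.157  -0.3631] [ -9.  -20.8]
[[-0.2769859  -0.60115632]]
[[-0.25458187 -0.33631501]]
-1 1.0503603722947596 [ 0.5669  0.2798  0.0929 -0.1626  0.307 ] [-9.3 17.6]
[[-0.21539327  0.01688454]]
[[-0.52446124  0.614384  ]]
[[0.6513 0.3214 0.015 ]
 [0.6279 0.204  0.015 ]
 [0.5448 0.342  0.015 ]
 [0.5218 0.2238 0.015 ]]
-11.261919845870544
-10.971840588790506
-10.923008347842066
-10.589752345284648
[array([0.52306034, 0.22859882, 0.015     ])]
```

```bash
cat >>h.py <<'E'
def wheelR(yaw,tilt):  # tool rotation to hold wheel: y_t=x_w, z_t=-z_w
    w=Ro.from_euler("ZY",[yaw,tilt],degrees=True).as_matrix(); y,z=w[:,0],-w[:,2]
    return Ro.from_matrix(np.c_[np.cross(y,z),y,z])
def delta(pos,R,s=None):
    s=s or observe(); R0=Ro.from_euler("xyz",s["tool_rot"])
    return np.r_[R0.inv().apply(np.array(pos)-s["position"])/.5,(R0.inv()*R).as_rotvec()/np.radians(120)].round(4).tolist()
E
python3 - <<'E'
from h import *
R=wheelR(-10.5,-20); c=np.array([.5673,.2785,.092]); zt=R.apply([0,0,1])
p=c-zt*(.016+.14); print(p,delta(p,R))
E
```

```text
[0.51483829 0.2882232  0.23859205] [-0.8092, -0.3907, -0.015, -0.1366, -0.1204, 0.6845]
```

Request:
{"method": "play_rows", "body": {"deltas": [[0,0,-0.1,0,0,0,0],[0,0,-0.2,0,0,0,0],[-0.4,-0.2,-0.2,-0.07,-0.06,0.34,0],[-0.4,-0.2,-0.2,-0.07,-0.06,0.34,0],[-0.4,-0.2,-0.2,-0.07,-0.06,0.34,0],[-0.4,-0.2,-0.2,-0.07,-0.06,0.34,0],[-0.81,-0.39,-0.015,-0.137,-0.12,0.684,0],[-0.81,-0.39,-0.015,-0.137,-0.12,0.684,0],[-0.81,-0.39,-0.015,-0.137,-0.12,0.684,0],[-0.81,-0.39,-0.015,-0.137,-0.12,0.684,0]]}}

```text
clock: 1.2
position: [0.4707, 0.3289, 0.2615]
tool_rot: [2.85, 0.037, 1.657]
force: [1.4, 1.0, 0.5]
grip_width: 0.0852
finger_force: 0.0
```

```bash
python3 - <<'E'
from h import *
R=wheelR(-10.5,-20); c=np.array([.5673,.2785,.092]); zt=R.apply([0,0,1])
p=c-zt*(.016+.14); print(p,delta(p,R))
E
```

```text
[0.51483829 0.2882232  0.23859205] [-0.0869, 0.0634, 0.0703, -0.0248, -0.0239, 0.1278]
```

Request:
{"method": "play_rows", "body": {"deltas": [[-0.087,0.063,0.07,-0.025,-0.024,0.128,0],[-0.087,0.063,0.07,-0.025,-0.024,0.128,0],[-0.087,0.063,0.07,-0.025,-0.024,0.128,0],[-0.087,0.063,0.07,-0.025,-0.024,0.128,0],[-0.087,0.063,0.07,-0.025,-0.024,0.128,0]]}}

```text
clock: 1.7
position: [0.5132, 0.2912, 0.2394]
tool_rot: [2.794, 0.001, 1.397]
force: [0.1, 0.1, -0.2]
grip_width: 0.0853
finger_force: 0.0
```

```bash
python3 - <<'E'
from h import *
R=wheelR(-10.5,-20); c=np.array([.5673,.2785,.092]); zt=R.apply([0,0,1])
p=c-zt*(.016+.14); s=observe(); print(s["position"],s["tool_rot"],delta(p,R))
cal=get_calibration("wrist"); im=grab_frame("wrist"); np.savez("w1.npz",im=im)
v=cv2.resize(im[:,:,::-1],None,fx=1.5,fy=1.5)
a=np.linspace(0,2*np.pi,90)
w=Ro.from_euler("ZY",[-10.5,-20],degrees=True)
for x in(.01,-.01):
    P=w.apply(np.c_[np.full(90,x),.0625*np.cos(a),.0625*np.sin(a)])+c
    cv2.polylines(v,[((proj(cal,P)+.5)*1.5).astype(np.int32)],True,(255,0,255),1)
cv2.imwrite("pics/w1.png",v)
E
```

```text
[0.51319095 0.2912432  0.23942044] [2.79401437e+00 1.40436121e-03 1.39731508e+00] [-0.0054, 0.0035, 0.003, -0.0007, -0.001, 0.0046]
```

View pics/w1.png

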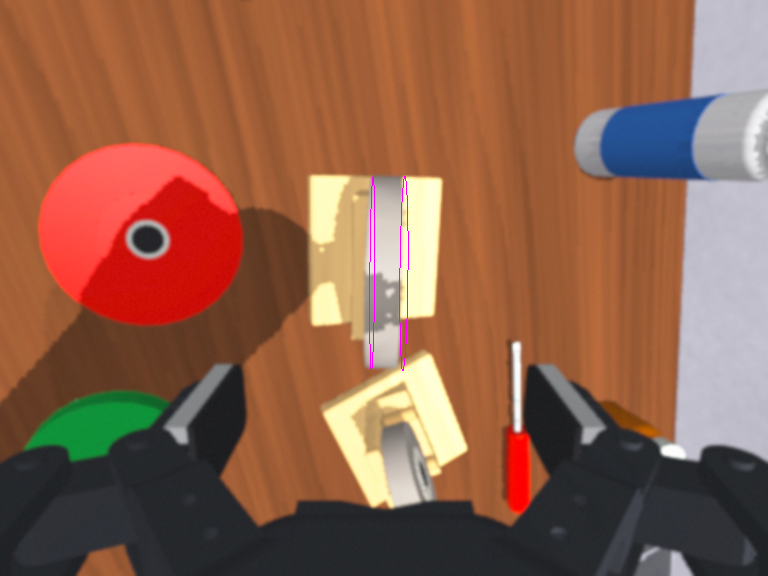

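```bash
python3 - <<'E'
from h import *
R=wheelR(-11.7,-20); c=np.array([.566,.2783,.092]); zt=R.apply([0,0,1])
for d in(.09,.016): print(delta(c-zt*d,R))
E
```

```text
[-0.0049, 0.001, 0.1342, -0.0006, -0.0044, 0.0136]
[-0.0062, 0.0012, 0.2822, -0.0006, -0.0044, 0.0136]
```

Request:
{"method": "play_rows", "body": {"deltas": [[-0.005,0.001,0.07,-0.0006,-0.004,0.0136,0],[-0.005,0.001,0.13,-0.0006,-0.004,0.0136,0],[-0.006,0.001,0.19,-0.0006,-0.004,0.0136,0],[-0.006,0.001,0.24,-0.0006,-0.004,0.0136,0],[-0.006,0.001,0.28,-0.0006,-0.004,0.0136,0],[-0.006,0.001,0.282,-0.0006,-0.004,0.0136,0],[-0.006,0.001,0.282,-0.0006,-0.004,0.0136,0],[-0.006,0.001,0.282,-0.0006,-0.004,0.0136,0]]}}

```text
clock: 2.55
position: [0.561, 0.2789, 0.1078]
tool_rot: [2.792, -0.001, 1.364]
force: [-0.2, -0.5, 0.2]
grip_width: 0.0852
finger_force: 0.0
```

```bash
python3 - <<'E'
from h import *
R=wheelR(-11.7,-20); c=np.array([.566,.2783,.092]); zt=R.apply([0,0,1])
s=observe();print(s["position"],s["force"],delta(c-zt*.016,R))
im=grab_frame("wrist"); cv2.imwrite("pics/w2.png",cv2.resize(im[:,:,::-1],None,fx=1.5,fy=1.5))
E
```

```text
[0.56102558 0.27891616 0.10784137] [-0.24074664 -0.46861643  0.20126844] [0.0008, -0.0015, 0.0012, 0.0004, -0.0002, -0.0014]
```

View pics/w2.png

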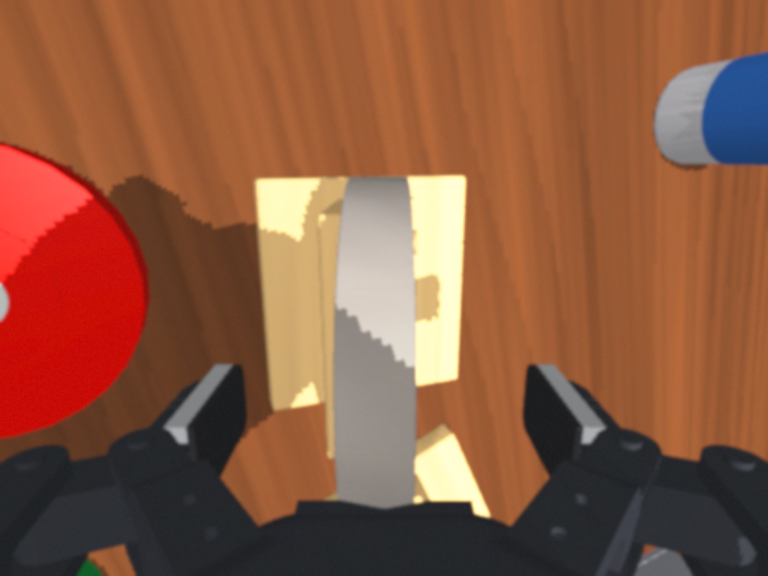

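Request:
{"method": "play_rows", "body": {"deltas": [[0.001,-0.0045,0.001,0,0,0,0],[0.001,-0.0045,0.001,0,0,0,0],[0.001,-0.0045,0.001,0,0,0,0.5],[0.001,-0.0045,0.001,0,0,0,0.7],[0.001,-0.0045,0.001,0,0,0,1],[0.001,-0.0045,0.001,0,0,0,1],[0.001,-0.0045,0.001,0,0,0,1],[0.001,-0.0045,0.001,0,0,0,1],[0.001,-0.0045,0.001,0,0,0,1],[0.001,-0.0045,0.001,0,0,0,1]], "newtons": 70}}

```text
clock: 3.6
position: [0.5597, 0.279, 0.1056]
tool_rot: [2.791, -0.0, 1.363]
force: [4.9, -1.3, 3.7]
grip_width: 0.0193
finger_force: 69.3
```

Request:
{"method": "play_rows", "body": {"deltas": [[0,0,-0.02,0,0,0,1],[0,0,-0.06,0,0,0,1],[0,0,-0.12,0,0,0,1],[0,0,-0.18,0,0,0,1],[0,0,-0.25,0,0,0,1],[0,0,-0.3,0,0,0,1],[0,0,-0.3,0,0,0,1],[0,0,-0.3,0,0,0,1]]}}

```text
clock: 4.4
position: [0.5083, 0.2898, 0.2456]
tool_rot: [2.793, 0.0, 1.364]
force: [-0.3, 0.0, -4.4]
grip_width: 0.0193
finger_force: 71.0
```

```bash
python3 - <<'E'
from h import *
s=observe(); print(s["position"],s["tool_rot"],s["force"],s["grip_width"],s["finger_force"])
print(delta([.570,-.1092,.26],wheelR(-15.1,0)))
E
```

```text
[0.50826572 0.289812   0.24558127] [2.79313864e+00 2.32497269e-04 1.36380076e+00] [-0.33957448  0.04974143 -4.36344991] 0.0193137235283733 70.9526002407074
[-0.7556, 0.2775, 0.0703, 0.1663, -0.0046, 0.0267]
```

Request:
{"method": "play_rows", "body": {"deltas": [[-0.05,0.02,0.004,0.011,0,0.002,1],[-0.13,0.05,0.012,0.029,-0.001,0.005,1],[-0.22,0.08,0.02,0.05,-0.001,0.008,1],[-0.31,0.115,0.03,0.07,-0.002,0.011,1],[-0.4,0.147,0.037,0.09,-0.002,0.014,1],[-0.49,0.18,0.046,0.11,-0.003,0.017,1],[-0.58,0.213,0.054,0.13,-0.003,0.02,1],[-0.67,0.246,0.063,0.148,-0.004,0.024,1],[-0.735,0.27,0.069,0.162,-0.0046,0.0265,1],[-0.7556,0.2775,0.0703,0.1663,-0.0046,0.0267,1]]}}

```text
clock: 5.4
position: [0.5698, -0.1145, 0.2587]
tool_rot: [-3.139, 0.002, 1.301]
force: [-0.1, 0.5, -4.4]
grip_width: 0.0188
finger_force: 70.9
```

Request:
{"method": "play_rows", "body": {"deltas": [[0,0,0,0,0,0,1],[0,0,0,0,0,0,1],[0,0,0,0,0,0,1]]}}

```text
clock: 5.7
position: [0.5702, -0.108, 0.26]
tool_rot: [-3.142, -0.001, 1.308]
force: [-0.1, -0.2, -3.8]
grip_width: 0.0193
finger_force: 71.0
```

```bash
python3 - <<'E'
from h import *
s=observe(); print(s["position"],s["tool_rot"],s["force"],s["grip_width"])
print(delta([.570,-.1092,.26],wheelR(-15.1,0)))
cal=get_calibration("wrist"); im=grab_frame("wrist"); np.savez("w3.npz",im=im)
v=cv2.resize(im[:,:,::-1],None,fx=1.5,fy=1.5)
R=Ro.from_euler("z",-15.1,degrees=True)
for sx in(1,-1):
  for sy in(1,-1):
    P=R.apply(np.array([[sx*.017,sy*.048,.015],[sx*.017,sy*.048,.1],[sx*.031,sy*.048,.125]]))+[.57,-.1092,0]
    q=proj(cal,P); print(q.round(1).tolist()); cv2.polylines(v,[((q+.5)*1.5).astype(np.int32)],False,(255,0,255),1)
cv2.imwrite("pics/w3.png",v)
T=grab_frame("top");S=grab_frame("scene");np.savez("f3.npz",T=T,S=S)
E
```

```text
[ 0.57016005 -0.10796883  0.25997756] [-3.14156046e+00 -5.87720585e-04  1.30824725e+00] [-0.10611861 -0.24692641 -3.76250684] 0.019319044176107237
[-0.0025, 0.0003, -0.0, -0.0, -0.0003, 0.0005]
[[270.0, 126.0], [273.9, 131.1], [291.5, 133.2]]
[[269.1, 201.5], [272.4, 225.4], [288.3, 235.0]]
[[242.1, 126.0], [238.2, 131.1], [220.7, 133.1]]
[[242.9, 201.5], [239.6, 225.4], [223.6, 234.9]]
```

View pics/w3.png

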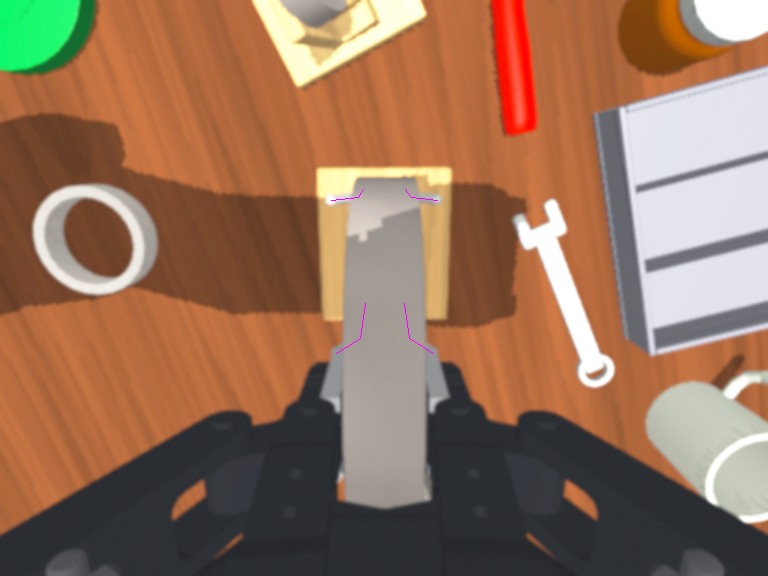

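```bash
python3 - <<'E'
from h import *
s=observe(); cal=get_calibration("wrist"); R=Ro.from_euler("xyz",s["tool_rot"])
a=np.linspace(0,2*np.pi,720)
for dx in(-.003,0,.003):
  for dz in(.0124,.0144,.0164):
    P=s["position"]+R.apply(np.c_[dx+.0625*np.cos(a),0*a,dz+.0625*np.sin(a)])
    print(dx,dz,((proj(cal,P)[:,1]+.5)*1.5).min().round(1))
print(R.apply([1,0,0]))
E
```

```text
-0.003 0.0124 190.3
-0.003 0.0144 190.0
-0.003 0.0164 189.6
0 0.0124 181.0
0 0.0144 180.7
0 0.0164 180.5
0.003 0.0124 171.4
0.003 0.0144 171.3
0.003 0.0164 171.2
[2.59647254e-01 9.65703330e-01 6.17556259e-04]
```

Request:
{"method": "play_rows", "body": {"deltas": [[-0.0025,0,0,0,0,0,1],[-0.0025,0,0.04,0,0,0,1],[-0.0025,0,0.08,0,0,0,1],[-0.0025,0,0.12,0,0,0,1],[-0.0025,0,0.16,0,0,0,1],[-0.0025,0,0.2,0,0,0,1],[-0.0025,0,0.2,0,0,0,1],[-0.0025,0,0.2,0,0,0,1]]}}

```text
clock: 6.65
position: [0.5703, -0.1106, 0.1612]
tool_rot: [3.141, -0.0, 1.307]
force: [0.1, 0.9, -4.2]
grip_width: 0.019
finger_force: 70.7
```

Request:
{"method": "play_rows", "body": {"deltas": [[0.001,0,0.025,0,0,0,1],[0.001,0,0.05,0,0,0,1],[0.001,0,0.075,0,0,0,1],[0.001,0,0.1,0,0,0,1],[0.001,0,0.112,0,0,0,1],[0.001,0,0.112,0,0,0,1],[0.001,0,0.112,0,0,0,1]]}}

```text
clock: 7.35
position: [0.5704, -0.1103, 0.1048]
tool_rot: [3.141, -0.0, 1.306]
force: [-0.1, -0.7, -3.3]
grip_width: 0.0194
finger_force: 70.6
```

Request:
{"method": "play_rows", "body": {"deltas": [[0,0,0.004,0,0,0,1],[0,0,0.008,0,0,0,1],[0,0,0.01,0,0,0,1],[0,0,0.01,0,0,0,1]]}}

```text
clock: 7.75
position: [0.5705, -0.1102, 0.0999]
tool_rot: [3.14, -0.0, 1.307]
force: [0.9, 0.9, -3.6]
grip_width: 0.0193
finger_force: 71.0
```

Request:
{"method": "play_rows", "body": {"deltas": [[0,0,0.001,0,0,0,1],[0,0,0.002,0,0,0,1],[0,0,0.003,0,0,0,1],[0,0,0.003,0,0,0,1]]}}

```text
clock: 8.15
position: [0.5707, -0.1105, 0.0995]
tool_rot: [3.139, -0.001, 1.306]
force: [-6.1, -0.5, 19.4]
grip_width: 0.0192
finger_force: 74.2
```

Request:
{"method": "play_rows", "body": {"deltas": [[0,0,0.001,0,0,0,1],[0,0,0.002,0,0,0,1],[0,0,0.002,0,0,0,1]]}}

```text
clock: 8.45
position: [0.5709, -0.1106, 0.0993]
tool_rot: [3.139, -0.001, 1.306]
force: [-10.5, 0.4, 36.9]
grip_width: 0.0191
finger_force: 76.7
```

Request:
{"method": "play_rows", "body": {"deltas": [[0,0,-0.003,0,0,0,1],[0,0,-0.003,0,0,0,1],[0,0,-0.003,0,0,0,1]]}}

```text
clock: 8.75
position: [0.5707, -0.1104, 0.0995]
tool_rot: [3.14, -0.0, 1.306]
force: [-3.9, -0.9, 14.2]
grip_width: 0.0194
finger_force: 73.5
```

```bash
python3 - <<'E'
from h import *
s=observe(); print(s["position"],s["force"])
T=grab_frame("top"); S=grab_frame("scene"); cal=get_calibration("scene"); ct=get_calibration("top"); W=grab_frame("wrist")
a=np.linspace(0,2*np.pi,120); R=Ro.from_euler("z",-15.1,degrees=True)
v=cv2.resize(S[210:300,170:270,::-1],None,fx=6,fy=6,interpolation=cv2.INTER_CUBIC)
P=R.apply(np.c_[np.full(120,.01),.0625*np.cos(a),.0625*np.sin(a)])+[.57,-.11,.083]
cv2.polylines(v,[((proj(cal,P)-[170,210]+.5)*6).astype(np.int32)],True,(255,0,255),1)
cv2.imwrite("pics/s4.png",v); cv2.imwrite("pics/w4.png",cv2.resize(W[:,:,::-1],None,fx=1.5,fy=1.5))
E
```

```text
[ 0.57071601 -0.11043593  0.09951518] [-3.85573348 -0.89975443 14.19754308]
```

View pics/s4.png

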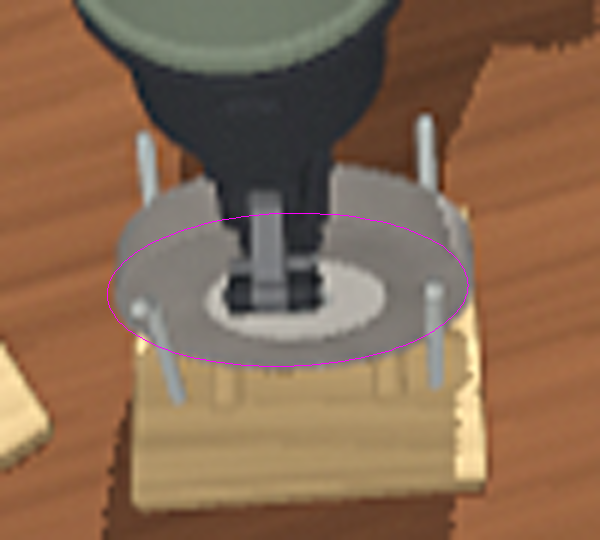

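Request:
{"method": "play_rows", "body": {"deltas": [[0,0,-0.001,0,0,0,0.75],[0,0,-0.001,0,0,0,0.6],[0,0,-0.001,0,0,0,0.5],[0,0,-0.001,0,0,0,0.5],[0,0,-0.001,0,0,0,0.4],[0,0,-0.001,0,0,0,0.4]], "newtons": 20}}

```text
clock: 9.5
position: [0.5704, -0.1101, 0.0992]
tool_rot: [3.141, -0.0, 1.307]
force: [0.8, -0.1, -0.2]
grip_width: 0.0511
finger_force: 0.0
```

Request:
{"method": "play_rows", "body": {"deltas": [[0,0,-0.03,0,0,0,0.4],[0,0,-0.08,0,0,0,0.4],[0,0,-0.15,0,0,0,0.4],[0,0,-0.22,0,0,0,0.4],[0,0,-0.3,0,0,0,0.4],[0,0,-0.3,0,0,0,0.4],[0,0,-0.3,0,0,0,0.4],[0,0,-0.3,0,0,0,0.4]]}}

```text
clock: 10.3
position: [0.5698, -0.11, 0.2491]
tool_rot: [3.141, -0.0, 1.307]
force: [-0.1, 0.7, -0.3]
grip_width: 0.0514
finger_force: 0.0
```

```bash
python3 - <<'E'
from h import *
s=observe(); print(s["position"],s["force"],s["grip_width"])
S=grab_frame("scene"); W=grab_frame("wrist")
a=cv2.resize(S[200:320,90:270,::-1],(600,400),interpolation=cv2.INTER_CUBIC)
b=cv2.resize(W[:,:,::-1],(200,150)); b=cv2.copyMakeBorder(b,0,250,0,0,cv2.BORDER_CONSTANT)
cv2.imwrite("pics/s5.png",np.hstack([a,b]))
E
```

```text
[ 0.5698089  -0.10996341  0.24907972] [-0.11530192  0.67211178 -0.29944998] 0.05141174429991724
```

View pics/s5.png

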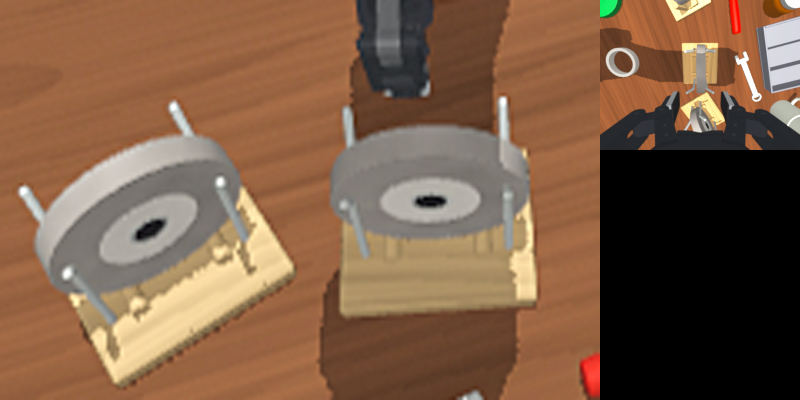

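The large wheel stands upright on both dowels between the tines (bore at (430,201) in the crop), matching the racked wheel. The gripper is well clear above it.

```bash
python3 -c "
from workcell import *
print(job_done())"
```

```text
the job is handed in; nothing more can be done
None
```

The large grinding wheel is standing upright on its seat in the formerly empty rack and released, the other two wheels were left alone, and the job is handed in at about 10.4 s on the robot's clock.

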